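# Reset the tripped lever cutout beside the press brake

## Task

One of the three lever cutouts on the aluminium panel has tripped: its orange T-handle stands near the middle instead of leaning to an end. Push that lever over to its OFF stop (white dots) and lean on it there with a steady 15 N or so for half a second to reset the latch, then throw it over to its ON stop (green dots), seat it with the same steady 15 N push for half a second, and leave it on. Never load that lever with more than 20 N, leave the other two levers as they are, and do not disturb the loose things on the counter.

Things in the scene. Friction and masses are not known exactly. Their poses are not given: they have to be found in the camera images.
- panel: Fixed aluminium plate 200 (x) x 370 (y) x 8 mm on the counter, carrying three alike cutouts about 118 mm apart along its y, in varying order, each turned by up to 0.06 rad on it. Origin: centre of its underside.
- trip_unit: Grey housing of the TRIPPED cutout, 150 (x) x 76 (y) x 56 mm high. Origin: centre of its underside, 8 mm above the counter. Its x axis points to the ON end, marked by two green dots on its top; OFF, at -x, has two white dots. The lever stands in an open channel along x and swings in the x-z plane about a pivot along y, 55 mm above the origin.
- trip_lever (a joint): Its lever, rad: 0 mid, - to OFF, + to ON; starts within +-0.12 and stays where left; 3 N at the handle moves it. Firm stops at -0.55 and +0.55. Zero and stops are turned together against the housing by an unknown angle of up to 0.12 (9 mm at the handle): feel for them. It resets, and later seats, when pressed on the stop with over 12 N.
- trip_stalk (a joint): Flex of that lever's springy stalk about the same pivot, rad, 0 unloaded, same sense as the lever: against a stop the handle gives 1 mm per 7 N, so 15 N towards OFF bends it to about -0.025. The reading is too noisy to meter the push.
- trip_lever_head (a point): Centre of its orange T-handle: a round crossbar, diameter 24 mm, 36 mm long along the unit's y, on a 9 mm stalk. 75 mm from the pivot: 138 mm above the counter upright, 120 to 132 mm at a stop. Push the crossbar from the side, fingers no more than 6 mm below its centre, so that they miss the stalk of the leaning lever.
- live_lever (a joint): Lever of a neighbouring, alike cutout that is ON (same sense: about +0.54, leaning to the green dots). Leave it.
- live_lever_head (a point): Centre of the orange T-handle of the ON lever, same sizes.
- idle_lever (a joint): Lever of a neighbouring, alike cutout that is switched OFF on purpose (about -0.54, leaning to the white dots). Leave it.
- idle_lever_head (a point): Centre of the orange T-handle of the OFF lever, same sizes.
- channel_die: Bystander: loose bright steel channel die, 130 x 44 x 36 mm, to the right of the panel. Origin: centre of its underside.
- die_clip: Bystander: loose red die clip, 55 x 22 x 24 mm. Origin: centre of its underside.
- bronze_knob: Bystander: loose cast bronze knob, diameter 40 mm, 44 mm high, to the left of the panel. Origin: centre of its underside.
- hex_driver: Bystander: loose blue-handled screwdriver, about 200 mm long, lying to the left of the panel. Origin: at its middle, on the counter.

How it is judged (in metres and radians):
On the way, in this order (a step that is already met when the one before it is completed fails the run):
1. the tripped lever is pressed against its OFF stop with more than 12 N for 0.3 s (value of joint trip_lever below -0.53 rad and value of joint trip_stalk below -0.012 rad and contact force between trip_lever and anything else above 12 N), for 0.3 s.
2. then it is pressed against its ON stop with more than 12 N for 0.3 s (value of joint trip_lever above 0.53 rad and value of joint trip_stalk above 0.012 rad and contact force between trip_lever and anything else above 12 N), for 0.3 s.
At the end, for the whole second after the job is handed in: The reset lever rests at its ON stop (joint over 0.52 of 0.55 rad, 2 mm at the handle), released; the neighbouring levers are still ON (over 0.48 rad) and OFF (under -0.48 rad) (value of joint trip_lever above 0.52 rad and contact force between trip_lever and anything else below 0.5 N and value of joint live_lever above 0.48 rad and value of joint idle_lever below -0.48 rad); the robot touches nothing.
It fails at once if the tripped lever is loaded with more than 20 N (contact force between trip_lever and anything else above 20 N).
It fails at once if a neighbouring lever is moved off its end (value of joint live_lever below 0.45 rad or value of joint idle_lever above -0.45 rad).
It fails at once if a loose thing on the counter is shifted by more than 15 mm (distance of any of channel_die, die_clip, bronze_knob, hex_driver from where it was at the start of the episode above 0.015 m).
It also fails if it takes over 72 s, if anything falls off the work surface, if the arm or the gripper's body presses on something with over 40 N, if the wrist force passes 120 N, or if a joint passes its speed limit or range.

## Robot

A 6-joint arm with a two-finger parallel gripper is mounted at the origin on the work surface. World frame = base frame: x ahead of the robot, y to its left, z up, the work surface at z = 0. Lengths are in m, angles in degrees, forces in N, time in s.
With the tool pointing down it reaches from about 0.35 to 0.875 m from the base axis. Payload 4.2 kg.
Tool frame: the origin (TCP) lies midway between the tips of the shut fingers; the grasp point (between the pads) lies 19 mm behind it (hold_point_z is the z of the grasp point in the tool frame, in m); z points along the fingers, y is the direction in which the jaws open and shut (so a half turn about z gives the same grasp; the last joint's range is limited). The gripper opens to 87 mm and grips with 3 to 60 N. Pads are 19 mm wide; open, the fingers measure 117 mm over their backs; the gripper's body (75 mm by 190 mm) begins 51 mm behind the grasp point.
Start: joints at [-48.724, 22.042, 0.453, 0, -68.411, -14.817], TCP at [0.278, -0.56, 0.223] pointing down, gripper open.
Joint ranges: [-179.83, 179.83], [-69.29, 118.12], [-61.27, 80.66], [-181.25, 117.63], [-171.15, -9.14], [-177.46, 177.46]. Speed limits (degrees/s): [159.86, 159.86, 180, 180, 180, 180].

## Interface

Orientations are given as a 3x3 rotation matrix whose columns are the frame's x, y, z axes.
In Python, from station import * gives the robot as it stands. The module is installed in compiled form; this text tells all that it offers.
- The arm moves only by the tool jog_arm, never from a script. Its argument "moves" is a list of rows, each a list of 7 numbers: the closure, from -1 (fully open) to 1 (shut), then the shift along the tool's x, y, z in m, then the turn, a rotation vector about the tool's x, y, z in rad. In form: [[gripper, x, y, z, wx, wy, wz], ...]. A call has exactly 10 rows; each row is the pose to reach, as a shift and turn from the pose commanded when the call began, along the tool's axes at that moment; what a row does not reach only later rows make up. A row lasts 1/12 s, in which the tool goes at most 41.7 mm and 7.16 degrees, less where a joint would pass 70% of its speed; a pose out of reach is approached as far as the arm can. A call with a gripper value outside its range is refused whole. The fingers move at their own pace and stop on an object; the grip force is fixed at half the most. Time passes only in rows, so rows that repeat a pose let the fingers close, or fill a call up. It gives the time, the measured TCP pose, the force and the opening at its end, in the units of the state.
- sense(): the state, without advancing time (a new reading comes with each control period).
- capture(name): name is "side" or "top" or "wrist"; returns a dict with "frame" (480x640x3 uint8, red, green, blue), "fov_y" (degrees; the focal length in pixels is half the picture's height over the tangent of half this angle, whatever the lens; pixels are square), "cx", "cy" (the principal point, pixels), "k1" (the pictures are not rectified: a ray, as slopes to the right and down, at radius r is drawn at 1 + k1 r^2 times it, then the intrinsics apply), "world_from_camera" (4x4, takes a point from camera to world coordinates). Camera axes: x right, y down, z forward; pixel columns grow to the right and rows downward; lengths in m; the calibration is good to about 2 mm. A picture is of the moment at which its call begins. There is no depth.
- finish_job(): hands the job in, once; it reports no verdict.
The state is a dict: "time_s": time; "joints": joint angles; "joint_velocities": joint speeds; "effort": joint torques, N m; "tcp_pos": TCP position; "ee_rot": TCP orientation; "wrist_force": force on the tool from outside, world axes, zero at the start; "moment": the same for the moment, N m; "gripper_width": opening from 0.0 (shut) to 1.0 (fully open).
Only numpy, scipy, OpenCV 4.12 (cv2) and the standard library are available. Lean on these libraries where they do the work, as an engineer would, in place of code of your own. Each camera call takes 0.05 s, during which the arm holds its last target.

## Working session

There is one attempt and no reset: what is moved stays moved. The work goes in short steps, Python scripts to look and compute and a tool call to move; the robot and the scene stay as the last step left them, time stands still between calls to the robot, and variables do not carry over. Pictures are saved under pics/ and viewed, and the job is handed in when it is done.

Besides the shell and the picture viewer there is one more tool, called after "Request:" as name(argument=value, ...), one argument or row to a line, values as JSON. jog_arm: Moves the arm, as the interface text tells. Its arguments: {"type":"object","properties":{"moves":{"type":"array"}},"required":["moves"]}

```bash
mkdir -p pics
cat > h.py <<'E'
import numpy as np, cv2
from station import *
def snap(cam,name):
    c=capture(cam); cv2.imwrite(f'pics/{name}.png',c['frame'][:,:,::-1]); 
    import pickle; pickle.dump(c,open(f'pics/{name}.pkl','wb')); return c
def load(name):
    import pickle; return pickle.load(open(f'pics/{name}.pkl','rb'))
def K(c):
    f=240/np.tan(np.radians(c['fov_y']/2)); return np.array([[f,0,c['cx']],[0,f,c['cy']],[0,0,1]])
def ray(c,u,v):
    p=cv2.undistortPoints(np.array([[[u,v]]],float),K(c),np.array([c['k1'],0,0,0,0.]))[0,0]
    T=np.array(c['world_from_camera']); d=T[:3,:3]@np.array([p[0],p[1],1]); return T[:3,3],d
def atz(c,u,v,z):
    o,d=ray(c,u,v); return o+d*(z-o[2])/d[2]
def proj(c,P):
    T=np.linalg.inv(np.array(c['world_from_camera'])); 
    r=cv2.Rodrigues(T[:3,:3])[0]
    return cv2.projectPoints(np.array(P,float).reshape(-1,1,3),r,T[:3,3],K(c),np.array([c['k1'],0,0,0,0.]))[0][:,0]
E
python3 - <<'E'
from h import *
print(sense())
for n in ['top','side','wrist']:
    c=snap(n,n+'0'); print(n,c['fov_y'],c['cx'],c['cy'],c['k1'],np.round(c['world_from_camera'],3).tolist())
E
```

```text
{'time_s': 0.0, 'joints': array([-4.87247143e+01,  2.20917311e+01,  3.79117848e-01, -2.93264815e-02,
       -6.84115855e+01, -1.48162827e+01]), 'joint_velocities': array([ 0.05805722, -0.0301946 , -0.01248891, -0.00720125, -0.03184691,
       -0.05048486]), 'effort': array([-6.32430310e-04, -3.90660059e+01,  1.87405998e+01,  4.21989486e+00,
        1.10384321e-02, -1.94299637e-04]), 'tcp_pos': array([ 0.27821513, -0.55897969,  0.221444  ]), 'ee_rot': array([[-8.95337475e-01, -4.45387086e-01, -1.07224588e-03],
       [-4.45388366e-01,  8.95335372e-01,  1.94304524e-03],
       [ 9.46124106e-05,  2.21724706e-03, -9.99997537e-01]]), 'wrist_force': array([-0.20206649, -0.27110114,  0.4753972 ]), 'moment': array([-0.00322153,  0.02533286, -0.05950475]), 'gripper_width': 1.006135569314222}
top 42.06025391178747 322.7344345988697 237.58969874003367 -0.13748076774535872 [[-0.017, -0.979, 0.203, 0.256], [-1.0, 0.016, -0.004, 0.006], [0.0, -0.203, -0.979, 1.525], [0.0, 0.0, 0.0, 1.0]]
side 51.57430298390307 316.0576496402411 239.74915497757289 -0.04342088886095834 [[-0.773, -0.387, 0.502, 0.003], [-0.634, 0.451, -0.629, 0.679], [0.017, -0.804, -0.594, 0.788], [0.0, 0.0, 0.0, 1.0]]
wrist 58.1813559286764 315.5242993088077 240.02064389810786 0.006616253877454572 [[-0.445, 0.862, 0.244, 0.211], [0.896, 0.428, 0.123, -0.593], [0.002, 0.273, -0.962, 0.383], [0.0, 0.0, 0.0, 1.0]]
```

View pics/top0.png

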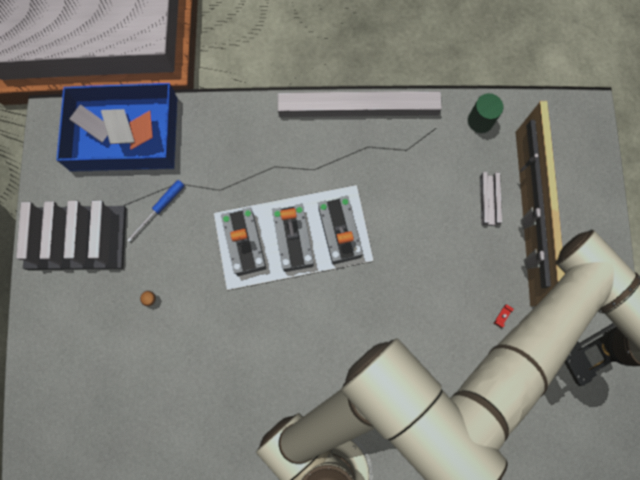

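View pics/side0.png

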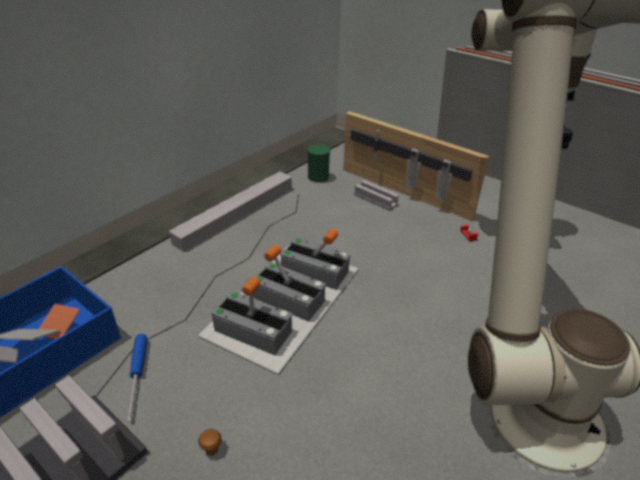

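```bash
python3 -c "
import cv2
a=cv2.imread('pics/top0.png'); cv2.imwrite('pics/top0z.png',cv2.resize(a[90:310,180:440],None,fx=3,fy=3,interpolation=cv2.INTER_CUBIC)[:600,:800])"
```

```text
(no output)
```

View pics/top0z.png

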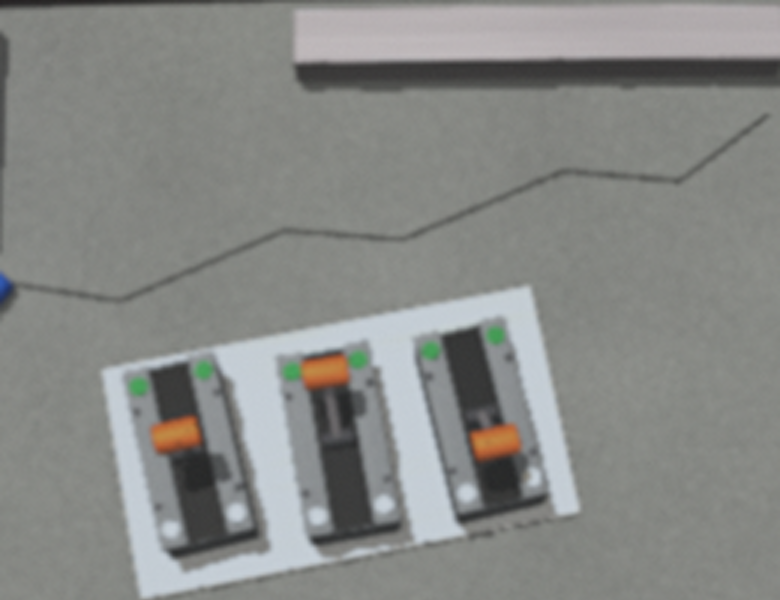

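The left cutout (+y side) is tripped: its handle is near the middle at about (239,235) in the top view. The middle one leans to its green dots (ON) and the right one to its white dots (OFF). Next I'll measure.

```bash
cat > m.py <<'E'
from h import *
from scipy import ndimage
for n in ['top0','side0']:
    c=load(n); im=c['frame'].astype(int); R,G,B=im[...,0],im[...,1],im[...,2]
    for nm,m in [('green',(G-R>40)&(G-B>30)),('white',(R>195)&(G>200)&(B>195)),('orange',(R-B>90)&(R>150))]:
        l,k=ndimage.label(m)
        for i in range(1,k+1):
            v,u=np.nonzero(l==i)
            if 4<len(u)<700:
                cu,cv=u.mean(),v.mean()
                z=.064 if nm!='orange' else .138
                print(n,nm,len(u),round(cu,1),round(cv,1),atz(c,cu,cv,z).round(4))
E
python3 m.py
```

```text
top0 green 28 344.7 201.3 [ 0.6476 -0.0543  0.064 ]
top0 green 27 323.1 206.5 [ 0.6356 -0.0019  0.064 ]
top0 green 26 299.0 209.5 [0.629  0.0564 0.064 ]
top0 green 26 247.5 213.0 [0.6225 0.181  0.064 ]
top0 green 28 276.8 213.5 [0.62   0.1101 0.064 ]
top0 green 27 225.7 218.4 [0.61   0.2336 0.064 ]
top0 white 8 335.1 253.9 [ 0.5188 -0.0285  0.064 ]
top0 white 7 307.9 257.7 [0.5106 0.0365 0.064 ]
top0 white 8 258.4 260.4 [0.5061 0.1542 0.064 ]
top0 white 6 285.5 262.0 [0.5012 0.0897 0.064 ]
top0 white 6 236.5 266.0 [0.4934 0.2062 0.064 ]
top0 orange 17 187.8 4.2 [1.1532 0.3323 0.138 ]
top0 orange 46 185.3 46.0 [1.034  0.3328 0.138 ]
top0 orange 12 184.7 60.2 [0.9947 0.3326 0.138 ]
top0 orange 114 177.3 79.2 [0.9439 0.3486 0.138 ]
top0 orange 10 145.5 81.0 [0.9419 0.4275 0.138 ]
top0 orange 5 77.0 84.0 [0.9415 0.6017 0.138 ]
top0 orange 61 7.1 88.6 [0.9391 0.7868 0.138 ]
top0 orange 49 37.5 87.6 [0.9371 0.7048 0.138 ]
top0 orange 7 24.3 88.6 [0.9363 0.7401 0.138 ]
top0 orange 431 141.3 128.6 [0.8172 0.4304 0.138 ]
top0 orange 113 288.0 213.2 [0.6019 0.0791 0.138 ]
top0 orange 114 238.1 234.1 [0.5549 0.1932 0.138 ]
top0 orange 119 344.8 236.5 [ 0.5451 -0.0495  0.138 ]
top0 orange 18 508.8 307.3 [ 0.3764 -0.4153  0.138 ]
top0 orange 116 502.2 316.7 [ 0.3556 -0.3986  0.138 ]
side0 green 12 297.8 240.1 [ 0.6476 -0.0573  0.064 ]
side0 green 14 287.1 252.1 [ 0.6355 -0.0047  0.064 ]
side0 green 15 272.1 265.2 [0.6288 0.054  0.064 ]
side0 green 5 260.0 277.8 [0.6189 0.1035 0.064 ]
side0 green 19 233.8 294.7 [0.6227 0.1788 0.064 ]
side0 green 24 219.2 310.8 [0.61   0.2317 0.064 ]
side0 orange 64 330.9 233.0 [ 0.5429 -0.0505  0.138 ]
side0 orange 19 465.2 232.7 [ 0.3117 -0.2511  0.138 ]
side0 orange 6 473.7 233.2 [ 0.296  -0.2621  0.138 ]
side0 orange 74 272.7 249.9 [0.5994 0.0795 0.138 ]
side0 orange 100 251.0 282.7 [0.559  0.1842 0.138 ]
side0 orange 517 59.3 318.0 [0.754  0.4789 0.138 ]
```

```bash
python3 -c "
import cv2
a=cv2.imread('pics/side0.png'); cv2.imwrite('pics/side0z.png',cv2.resize(a[220:380,190:370],None,fx=4,fy=4,interpolation=cv2.INTER_CUBIC)[:600,:800])
a=cv2.imread('pics/wrist0.png'); cv2.imwrite('pics/w.png',a)"
```

```text
(no output)
```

View pics/side0z.png

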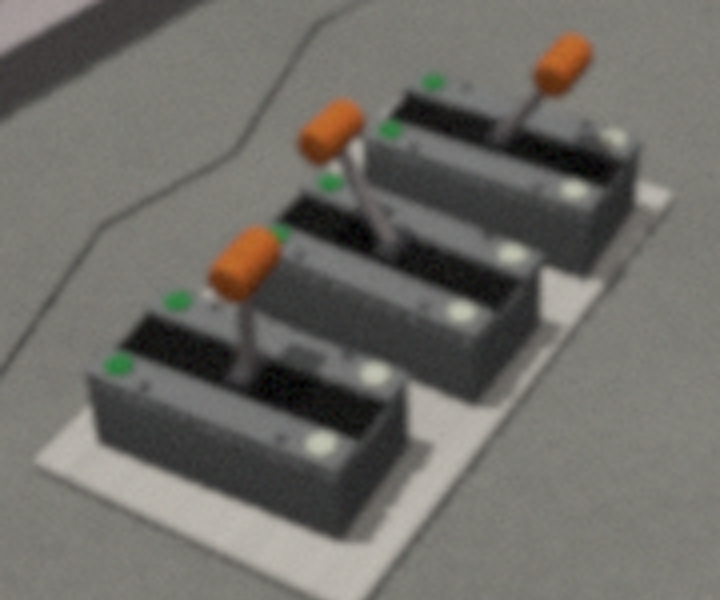

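Request:
jog_arm(
  moves=[
    [1, -0.01, 0.01, -0.02, 0, 0, 0.02],
    [1, -0.03, 0.026, -0.03, 0, 0, 0.05],
    [1, -0.05, 0.043, -0.03, 0, 0, 0.08],
    [1, -0.075, 0.064, -0.03, 0, 0, 0.11],
    [1, -0.1, 0.086, -0.03, 0, 0, 0.14],
    [1, -0.125, 0.107, -0.03, 0, 0, 0.17],
    [1, -0.15, 0.129, -0.03, 0, 0, 0.2],
    [1, -0.175, 0.15, -0.03, 0, 0, 0.232],
    [1, -0.2, 0.172, -0.03, 0, 0, 0.232],
    [1, -0.225, 0.193, -0.03, 0, 0, 0.232],
  ],
)

```text
time_s: 0.98
tcp_pos: [0.394, -0.2848, 0.2524]
ee_rot: [[-0.974, -0.228, -0.0], [-0.228, 0.974, 0.0], [0.0, 0.0, -1.0]]
wrist_force: [0.6, -0.8, -0.8]
gripper_width: 0.328
```

```bash
cat > to.py <<'E'
import sys
from h import *
C=np.array([.558,.1935]); a=np.radians(13.2); ux=np.array([np.cos(a),np.sin(a)]); uy=np.array([-ux[1],ux[0]])
s=sense(); p=s['tcp_pos']; R=s['ee_rot']
print('t',s['time_s'],'tcp',p.round(4),'unit',ux@(p[:2]-C),uy@(p[:2]-C),'w',s['gripper_width'])
f=s['wrist_force'];print('F',f.round(2),'Fu',ux@f[:2],uy@f[:2])
if len(sys.argv)>1:
    al,la,z=map(float,sys.argv[1:4]); g=C+ux*al+uy*la; Rg=np.array([[-ux[0],-uy[0]*-1,0],[-ux[1],uy[1],0],[0,0,-1]]).astype(float)
    d=np.array([g[0],g[1],z])-p; print('shift',(R.T@d).round(4),'turn',cv2.Rodrigues(R.T@Rg)[0].ravel().round(4))
E
sed -i 's/\[-ux\[0\],-uy\[0\]\*-1,0\]/[-ux[0],uy[0],0]/' to.py
python3 to.py .042 0 .25
```

```text
t 0.9833 tcp [ 0.394  -0.2848  0.2524] unit -0.2689117964894756 -0.4281908148379804 w 0.3279150913754635
F [ 0.57 -0.78 -0.78] Fu 0.3789919115285827 -0.8869211833851296
shift [-0.3106  0.4285  0.0025] turn [ 0.0003 -0.0001 -0.0008]
```

Request:
jog_arm(
  moves=[
    [1, -0.01, 0.014, 0, 0, 0, 0],
    [1, -0.03, 0.04, 0, 0, 0, 0],
    [1, -0.05, 0.07, 0, 0, 0, 0],
    [1, -0.07, 0.098, 0, 0, 0, 0],
    [1, -0.09, 0.126, 0, 0, 0, 0],
    [1, -0.11, 0.154, 0, 0, 0, 0],
    [1, -0.13, 0.182, 0, 0, 0, 0],
    [1, -0.15, 0.208, 0, 0, 0, 0],
    [1, -0.17, 0.235, 0, 0, 0, 0],
    [1, -0.19, 0.262, 0, 0, 0, 0],
  ],
)

```text
time_s: 1.82
tcp_pos: [0.5194, 0.0136, 0.2524]
ee_rot: [[-0.974, -0.228, -0.0], [-0.228, 0.974, 0.0], [0.0, 0.0, -1.0]]
wrist_force: [1.5, -1.0, -0.3]
gripper_width: 0.004
```

Request:
jog_arm(
  moves=[
    [1, -0.02, 0.028, 0, 0, 0, 0],
    [1, -0.04, 0.056, 0, 0, 0, 0],
    [1, -0.06, 0.084, 0, 0, 0, 0],
    [1, -0.08, 0.11, 0, 0, 0, 0],
    [1, -0.1, 0.138, 0, 0, 0, 0],
    [1, -0.115, 0.158, 0, 0, 0, 0],
    [1, -0.12, 0.166, 0, 0, 0, 0],
    [1, -0.12, 0.166, 0, 0, 0, 0],
    [1, -0.12, 0.166, 0, 0, 0, 0],
    [1, -0.12, 0.166, 0, 0, 0, 0],
  ],
)

```text
time_s: 2.65
tcp_pos: [0.5977, 0.1997, 0.2526]
ee_rot: [[-0.974, -0.227, -0.001], [-0.227, 0.974, -0.0], [0.001, -0.0, -1.0]]
wrist_force: [0.0, -0.4, 0.1]
gripper_width: 0.009
```

```bash
python3 to.py .042 0 .20
python3 - <<'E'
from h import *
for n in ['top','side','wrist']: snap(n,n+'1')
a=load('side1')['frame'][200:360,180:380,::-1]; cv2.imwrite('pics/s1z.png',cv2.resize(a,None,fx=3.7,fy=3.7))
E
```

```text
t 2.65 tcp [0.5977 0.1997 0.2526] unit 0.040092790549956785 -0.003066952441760179 w 0.008593970014077537
F [ 0.02 -0.42  0.1 ] Fu -0.07953366901044644 -0.4114267299728206
shift [-0.0019  0.0031  0.0526] turn [-0.0003 -0.0007 -0.0015]
```

View pics/s1z.png

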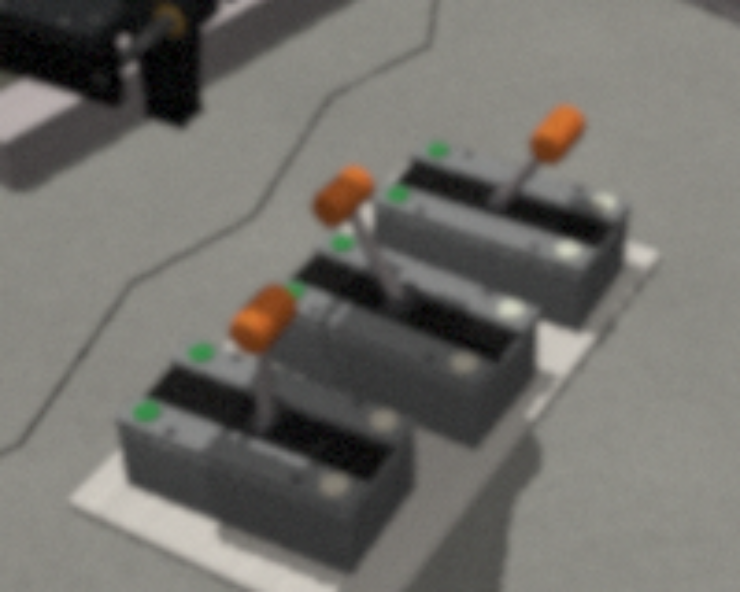

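View pics/wrist1.png

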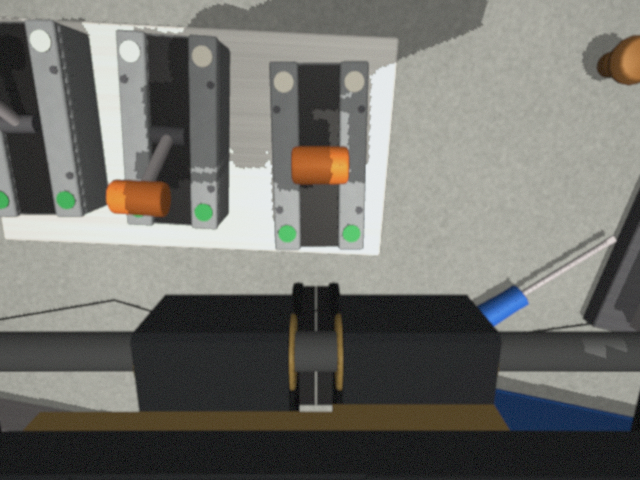

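The wrist view shows the fingers (column 318) lined up with the tripped handle at (320,165). I'll cross-check with the wrist camera.

Run:
```python
from h import *
c=load('wrist1')
P=[atz(c,*q,.064) for q in [(287.5,233),(351.5,233),(283.5,82),(354.5,82)]]
for p in P: print(p.round(4))
print(np.mean(P,0)); d=(P[0]+P[1]-P[2]-P[3])/2; print(np.degrees(np.arctan2(d[1],d[0])),np.linalg.norm(d))
print(atz(c,320,165,.138))
```

```text
[0.6213 0.1804 0.064 ]
[0.6092 0.2328 0.064 ]
[0.5052 0.1525 0.064 ]
[0.4929 0.2053 0.064 ]
[0.55714844 0.19274526 0.064     ]
13.392238438174036 0.11945887361559696
[0.55262181 0.19150395 0.138     ]
```

Request:
jog_arm(
  moves=[
    [1, 0, 0.003, 0.01, 0, 0, 0],
    [1, 0, 0.003, 0.025, 0, 0, 0],
    [1, 0, 0.003, 0.04, 0, 0, 0],
    [1, 0, 0.003, 0.06, 0, 0, 0],
    [1, 0, 0.003, 0.08, 0, 0, 0],
    [1, 0, 0.003, 0.095, 0, 0, 0],
    [1, 0, 0.003, 0.108, 0, 0, 0],
    [1, 0, 0.003, 0.117, 0, 0, 0],
    [1, 0, 0.003, 0.1175, 0, 0, 0],
    [1, 0, 0.003, 0.1175, 0, 0, 0],
  ],
)

```text
time_s: 3.63
tcp_pos: [0.5974, 0.2035, 0.1347]
ee_rot: [[-0.974, -0.228, -0.001], [-0.228, 0.974, -0.001], [0.001, -0.0, -1.0]]
wrist_force: [0.0, 0.0, -0.2]
gripper_width: 0.009
```

```bash
python3 to.py .02 0 .135
python3 - <<'E'
from h import *
for n in ['side']: snap(n,n+'2')
a=load('side2')['frame'][200:360,180:380,::-1]; cv2.imwrite('pics/s2z.png',cv2.resize(a,None,fx=3.7,fy=3.7))
E
```

```text
t 3.6333 tcp [0.5974 0.2035 0.1347] unit 0.0406897828811393 0.0007447337258741292 w 0.00892684850793474
F [ 0.05  0.04 -0.21] Fu 0.05788543746660735 0.031599820589366515
shift [ 0.0207 -0.0008 -0.0003] turn [-0.0004 -0.0008 -0.0007]
```

View pics/s2z.png

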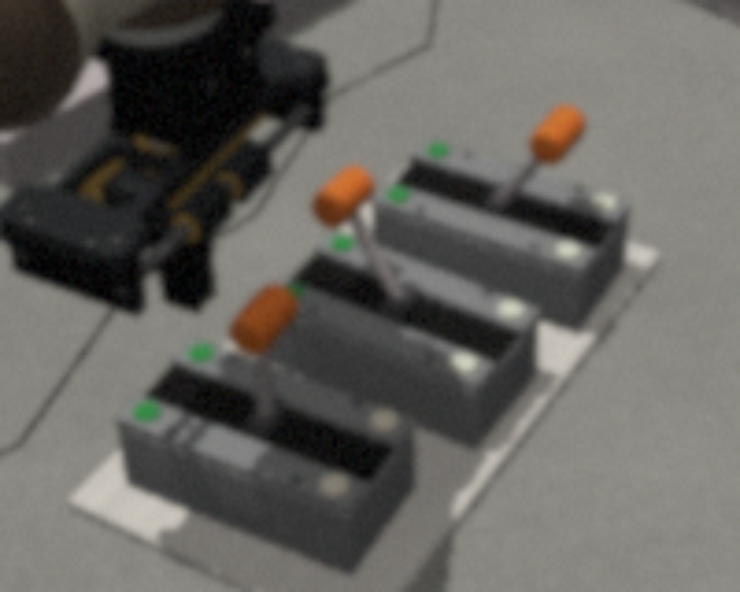

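Request:
jog_arm(
  moves=[
    [1, 0.004, 0, 0, 0, 0, 0],
    [1, 0.01, 0, 0, 0, 0, 0],
    [1, 0.016, 0, 0, 0, 0, 0],
    [1, 0.02, 0, 0, 0, 0, 0],
    [1, 0.022, 0, 0, 0, 0, 0],
    [1, 0.025, 0, 0, 0, 0, 0],
    [1, 0.028, 0, 0, 0, 0, 0],
    [1, 0.031, 0, 0.001, 0, 0, 0],
    [1, 0.034, 0, 0.001, 0, 0, 0],
    [1, 0.037, 0, 0.002, 0, 0, 0],
  ],
)

```text
time_s: 4.52
tcp_pos: [0.5622, 0.1958, 0.1338]
ee_rot: [[-0.974, -0.228, 0.002], [-0.228, 0.974, 0.001], [-0.002, 0.0, -1.0]]
wrist_force: [2.4, 1.0, 1.3]
gripper_width: 0.006
```

```bash
python3 to.py -.0055 0 .131
```

```text
t 4.5167 tcp [0.5622 0.1958 0.1338] unit 0.004618590381655824 0.0012366065539780471 w 0.00642283774348379
F [2.39 1.01 1.32] Fu 2.5581721729965796 0.44024806863083227
shift [ 0.0101 -0.0012  0.0028] turn [ 0.0005  0.0024 -0.0004]
```

Request:
jog_arm(
  moves=[
    [1, 0.001, 0, 0, 0, 0, 0],
    [1, 0.002, 0, 0.0005, 0, 0, 0],
    [1, 0.003, 0, 0.001, 0, 0, 0],
    [1, 0.004, 0, 0.001, 0, 0, 0],
    [1, 0.005, 0, 0.0015, 0, 0, 0],
    [1, 0.006, 0, 0.002, 0, 0, 0],
    [1, 0.007, 0, 0.0025, 0, 0, 0],
    [1, 0.008, 0, 0.003, 0, 0, 0],
    [1, 0.009, 0, 0.003, 0, 0, 0],
    [1, 0.01, 0, 0.0035, 0, 0, 0],
  ],
)

```text
time_s: 5.35
tcp_pos: [0.5516, 0.193, 0.1294]
ee_rot: [[-0.974, -0.228, -0.0], [-0.228, 0.974, -0.0], [0.0, -0.0, -1.0]]
wrist_force: [2.2, 1.0, 2.4]
gripper_width: 0.006
```

```bash
python3 to.py -.0155 0 .125
```

```text
t 5.35 tcp [0.5516 0.193  0.1294] unit -0.006302909808948282 0.0009783103791292322 w 0.006362676776281902
F [2.2  0.97 2.36] Fu 2.3686609698102896 0.44435206437708963
shift [ 0.0092 -0.001   0.0044] turn [-0.0001 -0.0003 -0.0007]
```

Request:
jog_arm(
  moves=[
    [1, 0.0005, 0, 0, 0, 0, 0],
    [1, 0.001, 0, 0, 0, 0, 0],
    [1, 0.0015, 0, 0, 0, 0, 0],
    [1, 0.002, 0, 0, 0, 0, 0],
    [1, 0.0025, 0, 0.0005, 0, 0, 0],
    [1, 0.0025, 0, 0.0005, 0, 0, 0],
    [1, 0.0025, 0, 0.0005, 0, 0, 0],
    [1, 0.0025, 0, 0.0005, 0, 0, 0],
    [1, 0.0025, 0, 0.0005, 0, 0, 0],
    [1, 0.0025, 0, 0.0005, 0, 0, 0],
  ],
)

```text
time_s: 6.18
tcp_pos: [0.5493, 0.1924, 0.1289]
ee_rot: [[-0.974, -0.228, -0.0], [-0.228, 0.974, -0.0], [0.0, -0.0, -1.0]]
wrist_force: [2.3, 0.4, -1.0]
gripper_width: 0.006
```

Request:
jog_arm(
  moves=[
    [1, 0.0005, 0, 0, 0, 0, 0],
    [1, 0.001, 0, 0, 0, 0, 0],
    [1, 0.0015, 0, 0.0005, 0, 0, 0],
    [1, 0.002, 0, 0.001, 0, 0, 0],
    [1, 0.002, 0, 0.001, 0, 0, 0],
    [1, 0.002, 0, 0.001, 0, 0, 0],
    [1, 0.002, 0, 0.001, 0, 0, 0],
    [1, 0.002, 0, 0.001, 0, 0, 0],
    [1, 0.002, 0, 0.001, 0, 0, 0],
    [1, 0.002, 0, 0.001, 0, 0, 0],
  ],
)

```text
time_s: 7.02
tcp_pos: [0.5475, 0.1921, 0.1282]
ee_rot: [[-0.974, -0.228, 0.0], [-0.228, 0.974, -0.0], [-0.0, -0.0, -1.0]]
wrist_force: [1.6, 0.2, 2.0]
gripper_width: 0.001
```

```bash
python3 to.py
```

```text
t 7.0167 tcp [0.5475 0.1921 0.1282] unit -0.010551757790257186 0.0010164388988191356 w 0.0010612475801141982
F [1.56 0.17 2.01] Fu 1.5601647846537414 -0.1888920360473846
```

Request:
jog_arm(
  moves=[
    [1, 0.0005, 0, 0, 0, 0, 0],
    [1, 0.001, 0, 0.0005, 0, 0, 0],
    [1, 0.0015, 0, 0.0005, 0, 0, 0],
    [1, 0.002, 0, 0.001, 0, 0, 0],
    [1, 0.002, 0, 0.001, 0, 0, 0],
    [1, 0.002, 0, 0.001, 0, 0, 0],
    [1, 0.002, 0, 0.001, 0, 0, 0],
    [1, 0.002, 0, 0.001, 0, 0, 0],
    [1, 0.002, 0, 0.001, 0, 0, 0],
    [1, 0.002, 0, 0.001, 0, 0, 0],
  ],
)

```text
time_s: 7.85
tcp_pos: [0.5454, 0.1916, 0.127]
ee_rot: [[-0.974, -0.228, -0.0], [-0.228, 0.974, -0.0], [0.0, -0.0, -1.0]]
wrist_force: [2.4, 0.3, 1.4]
gripper_width: 0.005
```

```bash
python3 to.py
```

```text
t 7.85 tcp [0.5454 0.1916 0.127 ] unit -0.012691385903989476 0.0010121048609780608 w 0.004962111651241403
F [2.43 0.29 1.39] Fu 2.4279135033034254 -0.2758863553945283
```

Request:
jog_arm(
  moves=[
    [1, 0.0005, 0, 0, 0, 0, 0],
    [1, 0.001, 0, 0.0005, 0, 0, 0],
    [1, 0.0015, 0, 0.0005, 0, 0, 0],
    [1, 0.002, 0, 0.001, 0, 0, 0],
    [1, 0.002, 0, 0.001, 0, 0, 0],
    [1, 0.002, 0, 0.001, 0, 0, 0],
    [1, 0.002, 0, 0.001, 0, 0, 0],
    [1, 0.002, 0, 0.001, 0, 0, 0],
    [1, 0.002, 0, 0.001, 0, 0, 0],
    [1, 0.002, 0, 0.001, 0, 0, 0],
  ],
)

```text
time_s: 8.68
tcp_pos: [0.5435, 0.1911, 0.126]
ee_rot: [[-0.974, -0.228, -0.0], [-0.228, 0.974, -0.0], [0.0, -0.0, -1.0]]
wrist_force: [1.8, 0.3, 1.3]
gripper_width: 0.001
```

```bash
python3 to.py
```

```text
t 8.6833 tcp [0.5435 0.1911 0.126 ] unit -0.014685102810509476 0.0010107652329360809 w 0.0012525663988217693
F [1.79 0.25 1.27] Fu 1.8051512331241901 -0.16326519901791256
```

Request:
jog_arm(
  moves=[
    [1, 0.0005, 0, 0, 0, 0, 0],
    [1, 0.001, 0, 0.0005, 0, 0, 0],
    [1, 0.0015, 0, 0.0005, 0, 0, 0],
    [1, 0.002, 0, 0.001, 0, 0, 0],
    [1, 0.002, 0, 0.001, 0, 0, 0],
    [1, 0.002, 0, 0.001, 0, 0, 0],
    [1, 0.002, 0, 0.001, 0, 0, 0],
    [1, 0.002, 0, 0.001, 0, 0, 0],
    [1, 0.002, 0, 0.001, 0, 0, 0],
    [1, 0.002, 0, 0.001, 0, 0, 0],
  ],
)

```text
time_s: 9.52
tcp_pos: [0.5415, 0.1907, 0.125]
ee_rot: [[-0.974, -0.228, -0.0], [-0.228, 0.974, -0.0], [0.0, -0.0, -1.0]]
wrist_force: [1.3, 0.6, 0.4]
gripper_width: 0.003
```

```bash
python3 to.py
```

```text
t 9.5167 tcp [0.5415 0.1907 0.125 ] unit -0.01669546030965567 0.001010849953036652 w 0.002509556102144208
F [1.28 0.6  0.37] Fu 1.383428204874133 0.29190360706248186
```

Request:
jog_arm(
  moves=[
    [1, 0.0005, 0, 0, 0, 0, 0],
    [1, 0.001, 0, 0.0005, 0, 0, 0],
    [1, 0.0015, 0, 0.0005, 0, 0, 0],
    [1, 0.002, 0, 0.001, 0, 0, 0],
    [1, 0.002, 0, 0.001, 0, 0, 0],
    [1, 0.002, 0, 0.001, 0, 0, 0],
    [1, 0.002, 0, 0.001, 0, 0, 0],
    [1, 0.002, 0, 0.001, 0, 0, 0],
    [1, 0.002, 0, 0.001, 0, 0, 0],
    [1, 0.002, 0, 0.001, 0, 0, 0],
  ],
)

```text
time_s: 10.35
tcp_pos: [0.5396, 0.1902, 0.124]
ee_rot: [[-0.974, -0.228, -0.0], [-0.228, 0.974, -0.0], [0.0, -0.0, -1.0]]
wrist_force: [1.4, 1.0, 1.4]
gripper_width: 0.005
```

```bash
python3 to.py
```

```text
t 10.35 tcp [0.5396 0.1902 0.124 ] unit -0.018669432506052016 0.0010099365437753033 w 0.005461502615160694
F [1.44 0.95 1.37] Fu 1.6167644180645664 0.5985671717068223
```

Request:
jog_arm(
  moves=[
    [1, 0.0005, 0, 0, 0, 0, 0],
    [1, 0.001, 0, 0.0005, 0, 0, 0],
    [1, 0.0015, 0, 0.0005, 0, 0, 0],
    [1, 0.002, 0, 0.001, 0, 0, 0],
    [1, 0.002, 0, 0.001, 0, 0, 0],
    [1, 0.002, 0, 0.001, 0, 0, 0],
    [1, 0.002, 0, 0.001, 0, 0, 0],
    [1, 0.002, 0, 0.001, 0, 0, 0],
    [1, 0.002, 0, 0.001, 0, 0, 0],
    [1, 0.002, 0, 0.001, 0, 0, 0],
  ],
)

```text
time_s: 11.18
tcp_pos: [0.5376, 0.1897, 0.123]
ee_rot: [[-0.974, -0.228, -0.0], [-0.228, 0.974, -0.0], [0.0, -0.0, -1.0]]
wrist_force: [1.6, -0.1, 1.2]
gripper_width: 0.006
```

```bash
python3 to.py
```

```text
t 11.1833 tcp [0.5376 0.1897 0.123 ] unit -0.020705190929329678 0.0009964015517113453 w 0.005633627508869265
F [ 1.56 -0.14  1.25] Fu 1.4825566341170058 -0.494291037477814
```

Run:
```python
from h import *
for n in ['side']: snap(n,n+'3')
a=load('side3')['frame'][200:360,180:380,::-1]; cv2.imwrite('pics/s3z.png',cv2.resize(a,None,fx=3.7,fy=3.7))
```

```text
(no output)
```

View pics/s3z.png

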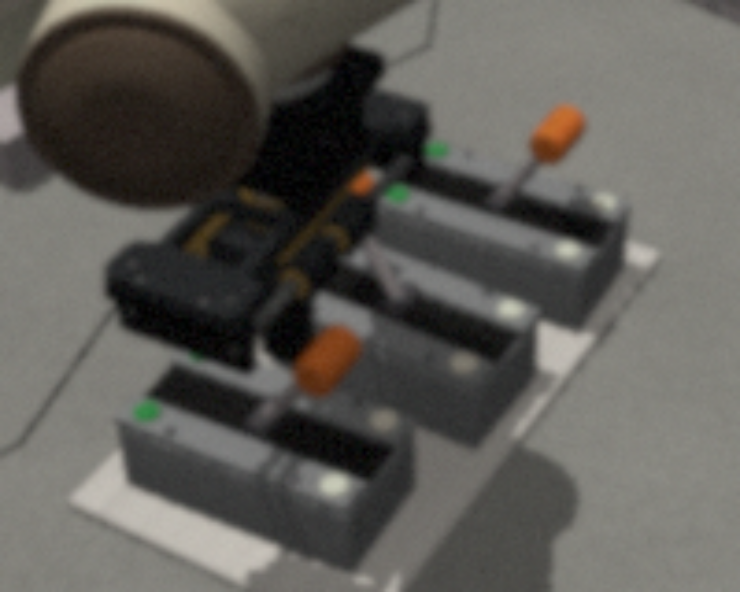

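The lever follows the fingers and now leans well to OFF, with the gripper clear of the neighbours. Continuing.

Request:
jog_arm(
  moves=[
    [1, 0.0005, 0, 0, 0, 0, 0],
    [1, 0.001, 0, 0.0005, 0, 0, 0],
    [1, 0.0015, 0, 0.001, 0, 0, 0],
    [1, 0.002, 0, 0.0012, 0, 0, 0],
    [1, 0.002, 0, 0.0012, 0, 0, 0],
    [1, 0.002, 0, 0.0012, 0, 0, 0],
    [1, 0.002, 0, 0.0012, 0, 0, 0],
    [1, 0.002, 0, 0.0012, 0, 0, 0],
    [1, 0.002, 0, 0.0012, 0, 0, 0],
    [1, 0.002, 0, 0.0012, 0, 0, 0],
  ],
)

```text
time_s: 12.07
tcp_pos: [0.5364, 0.1896, 0.1222]
ee_rot: [[-0.974, -0.228, 0.001], [-0.228, 0.974, 0.001], [-0.001, 0.0, -1.0]]
wrist_force: [5.1, 0.7, 3.4]
gripper_width: 0.005
```

```bash
python3 to.py
```

```text
t 12.0667 tcp [0.5364 0.1896 0.1222] unit -0.021961893295312687 0.0011720667352732269 w 0.005119816795444965
F [5.05 0.68 3.41] Fu 5.073878655284872 -0.48882423797278146
```

Request:
jog_arm(
  moves=[
    [1, 0.0003, 0, 0, 0, 0, 0],
    [1, 0.0006, 0, 0, 0, 0, 0],
    [1, 0.001, 0, 0, 0, 0, 0],
    [1, 0.001, 0, 0, 0, 0, 0],
    [1, 0.001, 0, 0, 0, 0, 0],
    [1, 0.001, 0, 0, 0, 0, 0],
    [1, 0.001, 0, 0, 0, 0, 0],
    [1, 0.001, 0, 0, 0, 0, 0],
    [1, 0.001, 0, 0, 0, 0, 0],
    [1, 0.001, 0, 0, 0, 0, 0],
  ],
)

```text
time_s: 12.9
tcp_pos: [0.5361, 0.1896, 0.1222]
ee_rot: [[-0.974, -0.228, 0.003], [-0.228, 0.974, 0.001], [-0.003, 0.001, -1.0]]
wrist_force: [6.8, 1.0, 1.0]
gripper_width: 0.003
```

```bash
python3 to.py
```

```text
t 12.9 tcp [0.5361 0.1896 0.1222] unit -0.022243586949380834 0.0012540608769449888 w 0.0029539226773880253
F [6.76 0.98 0.98] Fu 6.808089805701493 -0.5853555831553932
```

Request:
jog_arm(
  moves=[
    [1, 0.0005, 0, 0, 0, 0, 0],
    [1, 0.001, 0, 0, 0, 0, 0],
    [1, 0.0015, 0, 0, 0, 0, 0],
    [1, 0.002, 0, 0, 0, 0, 0],
    [1, 0.002, 0, 0, 0, 0, 0],
    [1, 0.002, 0, 0, 0, 0, 0],
    [1, 0.002, 0, 0, 0, 0, 0],
    [1, 0.002, 0, 0, 0, 0, 0],
    [1, 0.002, 0, 0, 0, 0, 0],
    [1, 0.002, 0, 0, 0, 0, 0],
  ],
)

```text
time_s: 13.73
tcp_pos: [0.5355, 0.1897, 0.1222]
ee_rot: [[-0.974, -0.228, 0.006], [-0.228, 0.974, 0.003], [-0.006, 0.001, -1.0]]
wrist_force: [10.3, 1.2, -1.0]
gripper_width: 0.008
```

```bash
python3 to.py
```

```text
t 13.7333 tcp [0.5355 0.1897 0.1222] unit -0.022737718153823947 0.0014609473731914512 w 0.00830945923448306
F [10.33  1.21 -0.97] Fu 10.332811939759196 -1.1784160928942446
```

Request:
jog_arm(
  moves=[
    [1, 0.0005, 0, 0, 0, 0, 0],
    [1, 0.001, 0, 0, 0, 0, 0],
    [1, 0.0015, 0, 0, 0, 0, 0],
    [1, 0.002, 0, 0, 0, 0, 0],
    [1, 0.0025, 0, 0, 0, 0, 0],
    [1, 0.0027, 0, 0, 0, 0, 0],
    [1, 0.0027, 0, 0, 0, 0, 0],
    [1, 0.0027, 0, 0, 0, 0, 0],
    [1, 0.0027, 0, 0, 0, 0, 0],
    [1, 0.0027, 0, 0, 0, 0, 0],
  ],
)

```text
time_s: 14.57
tcp_pos: [0.5348, 0.1899, 0.1222]
ee_rot: [[-0.973, -0.229, 0.01], [-0.229, 0.974, 0.004], [-0.011, 0.002, -1.0]]
wrist_force: [15.9, 1.3, -5.5]
gripper_width: 0.006
```

```bash
python3 to.py
```

```text
t 14.5667 tcp [0.5348 0.1899 0.1222] unit -0.023372790434661977 0.0017368043698099901 w 0.00617047040154476
F [15.91  1.32 -5.55] Fu 15.792350561446012 -2.346601403892689
```

Request:
jog_arm(
  moves=[
    [1, -0.0003, 0, 0, 0, 0, 0],
    [1, -0.0003, 0, 0, 0, 0, 0],
    [1, -0.0003, 0, 0, 0, 0, 0],
    [1, -0.0003, 0, 0, 0, 0, 0],
    [1, -0.0003, 0, 0, 0, 0, 0],
    [1, -0.0003, 0, 0, 0, 0, 0],
    [1, -0.0003, 0, 0, 0, 0, 0],
    [1, -0.0003, 0, 0, 0, 0, 0],
    [1, -0.0003, 0, 0, 0, 0, 0],
    [1, -0.0003, 0, 0, 0, 0, 0],
  ],
)

```text
time_s: 15.4
tcp_pos: [0.5349, 0.1899, 0.1222]
ee_rot: [[-0.973, -0.229, 0.009], [-0.229, 0.974, 0.004], [-0.01, 0.002, -1.0]]
wrist_force: [15.4, 0.4, -5.2]
gripper_width: 0.009
```

```bash
python3 to.py
```

```text
t 15.4 tcp [0.5349 0.1899 0.1222] unit -0.023329480909799038 0.00172470211960612 w 0.008810445573251864
F [15.37  0.41 -5.22] Fu 15.05470584251324 -3.1078989124268537
```

Request:
jog_arm(
  moves=[
    [1, 0, 0, 0.0003, 0, 0, 0],
    [1, 0, 0, 0.0006, 0, 0, 0],
    [1, 0, 0, 0.001, 0, 0, 0],
    [1, 0, 0, 0.001, 0, 0, 0],
    [1, 0, 0, 0.001, 0, 0, 0],
    [1, 0, 0, 0.001, 0, 0, 0],
    [1, 0, 0, 0.001, 0, 0, 0],
    [1, 0, 0, 0.001, 0, 0, 0],
    [1, 0, 0, 0.001, 0, 0, 0],
    [1, 0, 0, 0.001, 0, 0, 0],
  ],
)

```text
time_s: 16.23
tcp_pos: [0.5349, 0.1898, 0.122]
ee_rot: [[-0.973, -0.229, 0.01], [-0.229, 0.973, 0.004], [-0.01, 0.002, -1.0]]
wrist_force: [13.3, 0.4, -1.4]
gripper_width: 0.004
```

```bash
python3 to.py
```

```text
t 16.2333 tcp [0.5349 0.1898 0.122 ] unit -0.023326553516001935 0.0017089988434081393 w 0.004365388452337184
F [13.27  0.39 -1.37] Fu 13.006927366878152 -2.653968895609418
```

Request:
jog_arm(
  moves=[
    [1, 0.0004, 0, 0.0002, 0, 0, 0],
    [1, 0.0008, 0, 0.0004, 0, 0, 0],
    [1, 0.001, 0, 0.0006, 0, 0, 0],
    [1, 0.001, 0, 0.0006, 0, 0, 0],
    [1, 0.001, 0, 0.0006, 0, 0, 0],
    [1, 0.001, 0, 0.0006, 0, 0, 0],
    [1, 0.001, 0, 0.0006, 0, 0, 0],
    [1, 0.001, 0, 0.0006, 0, 0, 0],
    [1, 0.001, 0, 0.0006, 0, 0, 0],
    [1, 0.001, 0, 0.0006, 0, 0, 0],
  ],
)

```text
time_s: 17.07
tcp_pos: [0.5346, 0.1898, 0.1219]
ee_rot: [[-0.973, -0.229, 0.011], [-0.229, 0.973, 0.005], [-0.012, 0.002, -1.0]]
wrist_force: [15.0, 0.7, -0.9]
gripper_width: 0.005
```

```bash
python3 to.py
```

```text
t 17.0667 tcp [0.5346 0.1898 0.1219] unit -0.02360831205258148 0.0017854573330315878 w 0.004602032572451701
F [15.01  0.72 -0.91] Fu 14.774263656667353 -2.7251244417191542
```

Request:
jog_arm(
  moves=[
    [1, -0.002, 0, 0, 0, 0, 0],
    [1, -0.005, 0, 0, 0, 0, 0],
    [1, -0.01, 0, 0, 0, 0, 0],
    [1, -0.016, 0, 0, 0, 0, 0],
    [1, -0.018, 0, -0.01, 0, 0, 0],
    [1, -0.018, 0, -0.025, 0, 0, 0],
    [1, -0.018, 0, -0.04, 0, 0, 0],
    [1, -0.018, 0, -0.055, 0, 0, 0],
    [1, -0.01, 0, -0.06, 0, 0, 0],
    [1, 0, 0, -0.06, 0, 0, 0],
  ],
)

```text
time_s: 17.9
tcp_pos: [0.5291, 0.1879, 0.1811]
ee_rot: [[-0.974, -0.227, 0.0], [-0.227, 0.974, 0.001], [-0.001, 0.001, -1.0]]
wrist_force: [0.1, 0.4, -0.7]
gripper_width: 0.005
```

Request:
jog_arm(
  moves=[
    [1, 0.01, 0, 0, 0, 0, 0],
    [1, 0.022, 0, 0, 0, 0, 0],
    [1, 0.034, 0, 0, 0, 0, 0],
    [1, 0.046, 0, 0, 0, 0, 0],
    [1, 0.056, 0, 0, 0, 0, 0],
    [1, 0.06, 0, 0, 0, 0, 0],
    [1, 0.06, 0, 0, 0, 0, 0],
    [1, 0.06, 0, 0, 0, 0, 0],
    [1, 0.06, 0, 0, 0, 0, 0],
    [1, 0.06, 0, 0, 0, 0, 0],
  ],
)

```text
time_s: 18.73
tcp_pos: [0.4715, 0.1744, 0.1801]
ee_rot: [[-0.974, -0.228, -0.0], [-0.228, 0.974, -0.0], [0.0, -0.0, -1.0]]
wrist_force: [-0.1, -0.3, 0.1]
gripper_width: 0.004
```

```bash
python3 to.py -.085 0 .123
python3 - <<'E'
from h import *
for n in ['side','wrist']: snap(n,n+'4')
c=load('wrist4'); im=c['frame'].astype(int); m=((im[...,0]-im[...,2]>90)&(im[...,0]>120)).astype(np.uint8)
n,l,st,ce=cv2.connectedComponentsWithStats(m)
for i in range(1,n):
    if st[i][4]>300: print(st[i],ce[i],atz(c,*ce[i],.124).round(4))
E
```

```text
t 18.7333 tcp [0.4715 0.1744 0.1801] unit -0.08855117741995519 0.0011497739540223021 w 0.004084951259213846
F [-0.07 -0.29  0.07] Fu -0.13177968704871448 -0.2699181985219549
shift [-0.0036 -0.0011  0.0571] turn [-0.0001 -0.     -0.0007]
```

View pics/wrist4.png

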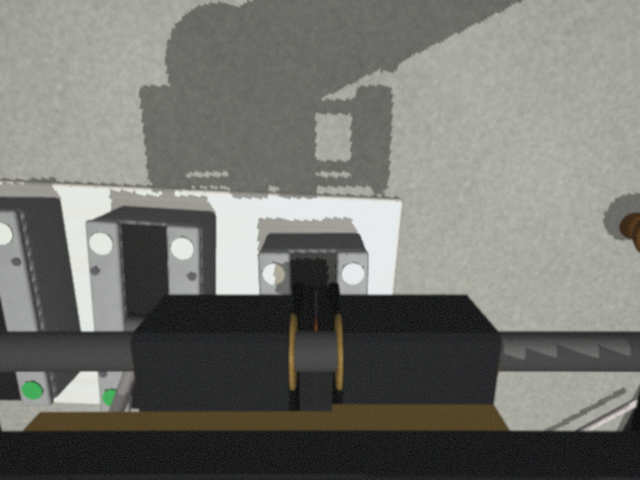

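Request:
jog_arm(
  moves=[
    [1, 0, -0.001, 0.008, 0, 0, 0],
    [1, 0, -0.001, 0.02, 0, 0, 0],
    [1, 0, -0.001, 0.035, 0, 0, 0],
    [1, 0, -0.001, 0.048, 0, 0, 0],
    [1, 0, -0.001, 0.057, 0, 0, 0],
    [1, 0, -0.001, 0.0583, 0, 0, 0],
    [1, -0.003, -0.001, 0.0583, 0, 0, 0],
    [1, -0.008, -0.001, 0.0583, 0, 0, 0],
    [1, -0.014, -0.001, 0.0583, 0, 0, 0],
    [1, -0.018, -0.001, 0.0583, 0, 0, 0],
  ],
)

```text
time_s: 19.67
tcp_pos: [0.4903, 0.178, 0.1228]
ee_rot: [[-0.974, -0.228, 0.002], [-0.228, 0.974, 0.001], [-0.002, 0.001, -1.0]]
wrist_force: [0.9, 0.0, 0.1]
gripper_width: 0.01
```

```bash
python3 to.py
python3 - <<'E'
from h import *
for n in ['side']: snap(n,n+'5')
a=load('side5')['frame'][200:380,180:400,::-1]; cv2.imwrite('pics/s5z.png',cv2.resize(a,None,fx=3.3,fy=3.3))
E
```

```text
t 19.6667 tcp [0.4903 0.178  0.1228] unit -0.06941813271652167 0.0003622792889970552 w 0.009520832761055465
F [0.87 0.01 0.09] Fu 0.8511972193067515 -0.18692170783604922
```

View pics/s5z.png

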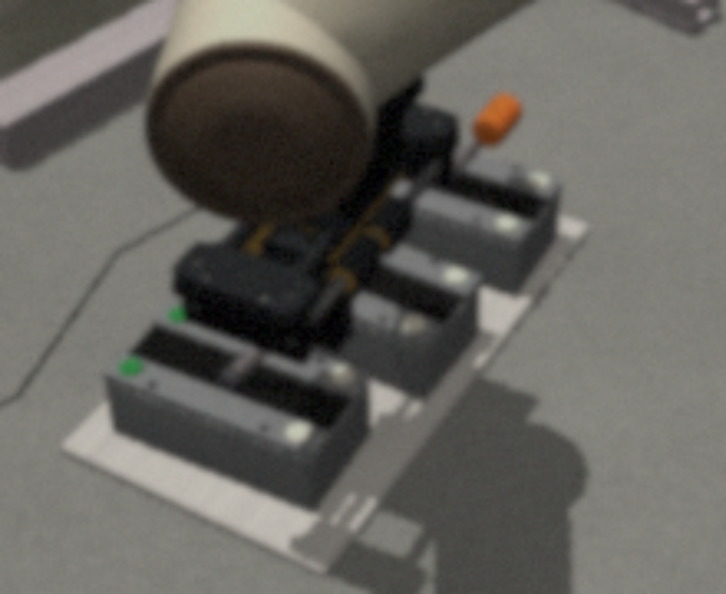

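Request:
jog_arm(
  moves=[
    [1, -0.002, 0, 0, 0, 0, 0],
    [1, -0.005, 0, 0, 0, 0, 0],
    [1, -0.008, 0, -0.001, 0, 0, 0],
    [1, -0.011, 0, -0.003, 0, 0, 0],
    [1, -0.014, 0, -0.0045, 0, 0, 0],
    [1, -0.017, 0, -0.006, 0, 0, 0],
    [1, -0.02, 0, -0.0072, 0, 0, 0],
    [1, -0.023, 0, -0.0085, 0, 0, 0],
    [1, -0.026, 0, -0.0096, 0, 0, 0],
    [1, -0.029, 0, -0.0105, 0, 0, 0],
  ],
)

```text
time_s: 20.55
tcp_pos: [0.5155, 0.183, 0.1324]
ee_rot: [[-0.974, -0.228, -0.004], [-0.227, 0.974, -0.002], [0.004, -0.001, -1.0]]
wrist_force: [-4.0, -1.2, 3.6]
gripper_width: 0.007
```

```bash
python3 to.py
```

```text
t 20.55 tcp [0.5155 0.183  0.1324] unit -0.04382291237554268 -0.0005281805237281786 w 0.00690027875648306
F [-4.04 -1.21  3.57] Fu -4.210693309721725 -0.254786334940417
```

Request:
jog_arm(
  moves=[
    [1, -0.003, 0, -0.0007, 0, 0, 0],
    [1, -0.006, 0, -0.0014, 0, 0, 0],
    [1, -0.009, 0, -0.0019, 0, 0, 0],
    [1, -0.012, 0, -0.0023, 0, 0, 0],
    [1, -0.015, 0, -0.0025, 0, 0, 0],
    [1, -0.018, 0, -0.0027, 0, 0, 0],
    [1, -0.021, 0, -0.0027, 0, 0, 0],
    [1, -0.024, 0, -0.0026, 0, 0, 0],
    [1, -0.027, 0, -0.0024, 0, 0, 0],
    [1, -0.03, 0, -0.002, 0, 0, 0],
  ],
)

```text
time_s: 21.38
tcp_pos: [0.5468, 0.191, 0.1344]
ee_rot: [[-0.974, -0.228, 0.0], [-0.228, 0.974, 0.0], [-0.0, 0.0, -1.0]]
wrist_force: [-2.6, -0.7, 2.3]
gripper_width: 0.008
```

```bash
python3 to.py
```

```text
t 21.3833 tcp [0.5468 0.191  0.1344] unit -0.011509337844264354 0.00010787663748422308 w 0.008464132834816316
F [-2.59 -0.67  2.33] Fu -2.669881347019283 -0.05744094796386199
```

Request:
jog_arm(
  moves=[
    [1, -0.0017, 0, 0.0003, 0, 0, 0],
    [1, -0.0034, 0, 0.0005, 0, 0, 0],
    [1, -0.0051, 0, 0.0008, 0, 0, 0],
    [1, -0.0068, 0, 0.0012, 0, 0, 0],
    [1, -0.0085, 0, 0.0016, 0, 0, 0],
    [1, -0.0102, 0, 0.0021, 0, 0, 0],
    [1, -0.0119, 0, 0.0026, 0, 0, 0],
    [1, -0.0136, 0, 0.0031, 0, 0, 0],
    [1, -0.0153, 0, 0.0037, 0, 0, 0],
    [1, -0.017, 0, 0.0043, 0, 0, 0],
  ],
)

```text
time_s: 22.22
tcp_pos: [0.5631, 0.1947, 0.1301]
ee_rot: [[-0.974, -0.228, 0.0], [-0.228, 0.974, 0.0], [-0.0, 0.0, -1.0]]
wrist_force: [-2.1, -0.8, 2.4]
gripper_width: 0.006
```

```bash
python3 to.py
```

```text
t 22.2167 tcp [0.5631 0.1947 0.1301] unit 0.005240315542158223 4.321742373128014e-05 w 0.005612070052501821
F [-2.06 -0.77  2.42] Fu -2.180757650753502 -0.27435119924049456
```

Now 2–3 mm steps up to the ON stop.

Request:
jog_arm(
  moves=[
    [1, -0.0005, 0, 0.0002, 0, 0, 0],
    [1, -0.001, 0, 0.0004, 0, 0, 0],
    [1, -0.0015, 0, 0.0006, 0, 0, 0],
    [1, -0.002, 0, 0.0008, 0, 0, 0],
    [1, -0.0025, 0, 0.001, 0, 0, 0],
    [1, -0.003, 0, 0.0012, 0, 0, 0],
    [1, -0.0035, 0, 0.0014, 0, 0, 0],
    [1, -0.004, 0, 0.0016, 0, 0, 0],
    [1, -0.004, 0, 0.0016, 0, 0, 0],
    [1, -0.004, 0, 0.0016, 0, 0, 0],
  ],
)

```text
time_s: 23.05
tcp_pos: [0.5669, 0.1956, 0.1285]
ee_rot: [[-0.974, -0.228, 0.0], [-0.228, 0.974, 0.0], [-0.0, 0.0, -1.0]]
wrist_force: [-1.5, -0.4, 1.2]
gripper_width: 0.002
```

```bash
python3 to.py
```

```text
t 23.05 tcp [0.5669 0.1956 0.1285] unit 0.009123763779296936 2.9110196828587335e-05 w 0.0020109456383098586
F [-1.48 -0.37  1.22] Fu -1.524326946165671 -0.023598896334943803
```

Request:
jog_arm(
  moves=[
    [1, -0.0004, 0, 0.0002, 0, 0, 0],
    [1, -0.0008, 0, 0.0004, 0, 0, 0],
    [1, -0.0012, 0, 0.0006, 0, 0, 0],
    [1, -0.0016, 0, 0.0008, 0, 0, 0],
    [1, -0.002, 0, 0.001, 0, 0, 0],
    [1, -0.0024, 0, 0.0012, 0, 0, 0],
    [1, -0.0028, 0, 0.0014, 0, 0, 0],
    [1, -0.003, 0, 0.0015, 0, 0, 0],
    [1, -0.003, 0, 0.0015, 0, 0, 0],
    [1, -0.003, 0, 0.0015, 0, 0, 0],
  ],
)

```text
time_s: 23.88
tcp_pos: [0.5696, 0.1962, 0.127]
ee_rot: [[-0.974, -0.228, -0.0], [-0.228, 0.974, -0.0], [0.0, -0.0, -1.0]]
wrist_force: [-2.5, -0.3, 1.2]
gripper_width: 0.002
```

```bash
python3 to.py
```

```text
t 23.8833 tcp [0.5696 0.1962 0.127 ] unit 0.011920617576699221 5.57407670434857e-07 w 0.0023512624681392277
F [-2.52 -0.27  1.23] Fu -2.5156882781664995 0.3176152953224017
```

Request:
jog_arm(
  moves=[
    [1, -0.0004, 0, 0.0002, 0, 0, 0],
    [1, -0.0008, 0, 0.0004, 0, 0, 0],
    [1, -0.0012, 0, 0.0006, 0, 0, 0],
    [1, -0.0016, 0, 0.0008, 0, 0, 0],
    [1, -0.002, 0, 0.001, 0, 0, 0],
    [1, -0.0024, 0, 0.0012, 0, 0, 0],
    [1, -0.0028, 0, 0.0014, 0, 0, 0],
    [1, -0.003, 0, 0.0015, 0, 0, 0],
    [1, -0.003, 0, 0.0015, 0, 0, 0],
    [1, -0.003, 0, 0.0015, 0, 0, 0],
  ],
)

```text
time_s: 24.72
tcp_pos: [0.5711, 0.1963, 0.1255]
ee_rot: [[-0.974, -0.228, -0.003], [-0.228, 0.974, -0.002], [0.004, -0.001, -1.0]]
wrist_force: [-7.9, -1.4, 5.0]
gripper_width: 0.008
```

```bash
python3 to.py
```

```text
t 24.7167 tcp [0.5711 0.1963 0.1255] unit 0.013377347822428477 -0.0002731104809196468 w 0.008335330797594053
F [-7.95 -1.43  4.96] Fu -8.06375718693886 0.42422618634494663
```

Request:
jog_arm(
  moves=[
    [1, -0.0004, 0, 0, 0, 0, 0],
    [1, -0.0008, 0, 0, 0, 0, 0],
    [1, -0.0012, 0, 0, 0, 0, 0],
    [1, -0.0016, 0, 0, 0, 0, 0],
    [1, -0.002, 0, 0, 0, 0, 0],
    [1, -0.002, 0, 0, 0, 0, 0],
    [1, -0.002, 0, 0, 0, 0, 0],
    [1, -0.002, 0, 0, 0, 0, 0],
    [1, -0.002, 0, 0, 0, 0, 0],
    [1, -0.002, 0, 0, 0, 0, 0],
  ],
)

```text
time_s: 25.55
tcp_pos: [0.5718, 0.1963, 0.1253]
ee_rot: [[-0.974, -0.227, -0.006], [-0.227, 0.974, -0.003], [0.006, -0.001, -1.0]]
wrist_force: [-9.6, -1.3, 6.3]
gripper_width: 0.002
```

```bash
python3 to.py
```

```text
t 25.55 tcp [0.5718 0.1963 0.1253] unit 0.014084911774870828 -0.0004148092624755548 w 0.0018904920949971414
F [-9.56 -1.27  6.3 ] Fu -9.592872049712419 0.9476752758164806
```

Request:
jog_arm(
  moves=[
    [1, -0.0004, 0, 0, 0, 0, 0],
    [1, -0.0008, 0, 0, 0, 0, 0],
    [1, -0.0012, 0, 0, 0, 0, 0],
    [1, -0.0016, 0, 0, 0, 0, 0],
    [1, -0.002, 0, 0, 0, 0, 0],
    [1, -0.002, 0, 0, 0, 0, 0],
    [1, -0.002, 0, 0, 0, 0, 0],
    [1, -0.002, 0, 0, 0, 0, 0],
    [1, -0.002, 0, 0, 0, 0, 0],
    [1, -0.002, 0, 0, 0, 0, 0],
  ],
)

```text
time_s: 26.38
tcp_pos: [0.5725, 0.1963, 0.1251]
ee_rot: [[-0.974, -0.227, -0.009], [-0.227, 0.974, -0.004], [0.01, -0.002, -1.0]]
wrist_force: [-12.5, -0.9, 7.4]
gripper_width: 0.004
```

```bash
python3 to.py
```

```text
t 26.3833 tcp [0.5725 0.1963 0.1251] unit 0.014762730149057456 -0.0005442042268605433 w 0.0035571754871470762
F [-12.47  -0.92   7.4 ] Fu -12.349365694517132 1.9486383046180162
```

Request:
jog_arm(
  moves=[
    [1, -0.0004, 0, -0.0002, 0, 0, 0],
    [1, -0.0008, 0, -0.0004, 0, 0, 0],
    [1, -0.0012, 0, -0.0005, 0, 0, 0],
    [1, -0.0012, 0, -0.0005, 0, 0, 0],
    [1, -0.0012, 0, -0.0005, 0, 0, 0],
    [1, -0.0012, 0, -0.0005, 0, 0, 0],
    [1, -0.0012, 0, -0.0005, 0, 0, 0],
    [1, -0.0012, 0, -0.0005, 0, 0, 0],
    [1, -0.0012, 0, -0.0005, 0, 0, 0],
    [1, -0.0012, 0, -0.0005, 0, 0, 0],
  ],
)

```text
time_s: 27.22
tcp_pos: [0.5728, 0.1963, 0.125]
ee_rot: [[-0.974, -0.227, -0.011], [-0.227, 0.974, -0.004], [0.012, -0.002, -1.0]]
wrist_force: [-14.4, -1.9, 7.5]
gripper_width: 0.006
```

```bash
python3 to.py
```

```text
t 27.2167 tcp [0.5728 0.1963 0.125 ] unit 0.015029743816823135 -0.0006335388567340145 w 0.006287743381019858
F [-14.38  -1.93   7.5 ] Fu -14.443163602189463 1.4021598681895304
```

Request:
jog_arm(
  moves=[
    [1, 0, 0, 0, 0, 0, 0],
    [1, 0, 0, 0, 0, 0, 0],
    [1, 0, 0, 0, 0, 0, 0],
    [1, 0, 0, 0, 0, 0, 0],
    [1, 0, 0, 0, 0, 0, 0],
    [1, 0, 0, 0, 0, 0, 0],
    [1, 0, 0, 0, 0, 0, 0],
    [1, 0, 0, 0, 0, 0, 0],
    [1, 0, 0, 0, 0, 0, 0],
    [1, 0, 0, 0, 0, 0, 0],
  ],
)

```text
time_s: 28.05
tcp_pos: [0.5728, 0.1963, 0.125]
ee_rot: [[-0.974, -0.227, -0.011], [-0.227, 0.974, -0.005], [0.012, -0.002, -1.0]]
wrist_force: [-14.9, -1.8, 7.0]
gripper_width: 0.003
```

```bash
python3 to.py
```

```text
t 28.05 tcp [0.5728 0.1963 0.125 ] unit 0.01501200190284251 -0.0006500126355704931 w 0.0033418720667203676
F [-14.89  -1.81   7.02] Fu -14.90908409682478 1.641284721093304
```

Held at about 15 N. Now I back straight off, rise and move clear.

Request:
jog_arm(
  moves=[
    [1, 0.002, 0, 0, 0, 0, 0],
    [1, 0.005, 0, 0, 0, 0, 0],
    [1, 0.01, 0, 0, 0, 0, 0],
    [1, 0.016, 0, 0, 0, 0, 0],
    [1, 0.022, 0, 0, 0, 0, 0],
    [1, 0.025, 0, -0.01, 0, 0, 0],
    [1, 0.025, 0, -0.025, 0, 0, 0],
    [1, 0.025, 0, -0.045, 0, 0, 0],
    [1, 0.025, 0, -0.065, 0, 0, 0],
    [1, 0.03, 0, -0.085, 0, 0, 0],
  ],
)

```text
time_s: 28.88
tcp_pos: [0.5494, 0.1916, 0.2128]
ee_rot: [[-0.974, -0.228, 0.002], [-0.228, 0.974, 0.001], [-0.002, 0.0, -1.0]]
wrist_force: [1.5, 0.1, 0.3]
gripper_width: 0.011
```

Request:
jog_arm(
  moves=[
    [1, 0.01, 0, -0.015, 0, 0, 0],
    [1, 0.03, 0, -0.03, 0, 0, 0],
    [1, 0.05, 0, -0.04, 0, 0, 0],
    [1, 0.07, 0, -0.05, 0, 0, 0],
    [1, 0.09, 0, -0.05, 0, 0, 0],
    [1, 0.1, 0, -0.05, 0, 0, 0],
    [1, 0.1, 0, -0.05, 0, 0, 0],
    [1, 0.1, 0, -0.05, 0, 0, 0],
    [1, 0.1, 0, -0.05, 0, 0, 0],
    [1, 0.1, 0, -0.05, 0, 0, 0],
  ],
)

```text
time_s: 29.72
tcp_pos: [0.4519, 0.1688, 0.2606]
ee_rot: [[-0.974, -0.228, -0.0], [-0.228, 0.974, -0.001], [0.0, -0.0, -1.0]]
wrist_force: [-0.4, -0.0, -0.5]
gripper_width: 0.01
```

```bash
python3 to.py
python3 - <<'E'
from h import *
for n in ['side','top','wrist']: snap(n,n+'6')
a=load('side6')['frame'][200:380,180:400,::-1]; b=load('top6')['frame'][150:330,160:380,::-1]
cv2.imwrite('pics/s6z.png',np.hstack([cv2.resize(a,(400,327)),cv2.resize(b,(400,327))]))
E
```

```text
t 29.7167 tcp [0.4519 0.1688 0.2606] unit -0.10892204097724521 0.00020080465917930753 w 0.010356760827450823
F [-0.39 -0.03 -0.53] Fu -0.38219785316991794 0.05873955264976577
```

View pics/s6z.png

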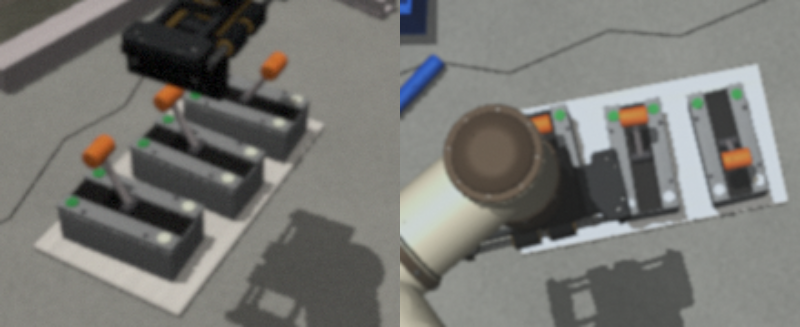

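View pics/wrist6.png

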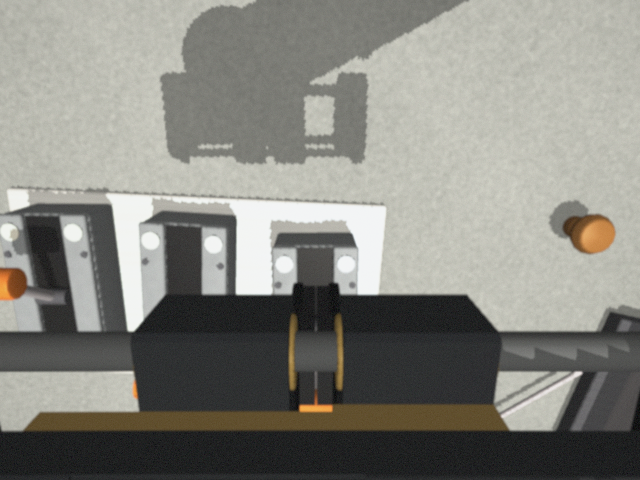

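The tripped lever now leans to its green dots, the neighbours are unchanged (middle ON, right OFF), and the robot touches nothing. Handing in.

```bash
python3 -c "
from station import *
print(finish_job())"
```

```text
the job is handed in; nothing more can be done
None
```

The tripped lever (left cutout, +y side) has been pressed at its OFF stop, thrown to ON, pressed there and released. I handed the job in at about 30 s; no verdict is reported.

- **OFF press:** I felt the stop with the handle about 43 mm to the OFF side. Readings over about 2.5 s were 13–17 N in total.
- **ON press:** I felt the stop at about +35 mm, which matches the expected travel between stops. I held a total of about 16.5 N for over a second, of which 14–15 N was horizontal.
- **Load limit:** The highest total I read was 16.9 N. The force was only read at the end of each move, so brief peaks in between were not seen. The readings carry about 1 N of noise.
- **Final pictures:** The reset lever leans to its green dots, and the neighbours are still ON (middle) and OFF (right). The gripper is clear, with about 0.7 N of residual reading.
- **Not checked:** I did not measure the final lever angle or the loose things' positions. The arm stayed above the die, clip, knob and driver throughout.
- **Disagreement:** At the start, the side camera placed the handle about 9 mm off from the top view. The wrist view agreed with the top view to about 3 mm, so I used that.

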